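# Put the stacked bisque lids on their jars

### The job

The four fired lids are stacked on the banding wheel: take the stack apart from the top and put each lid on the jar of its own shape and size, blue side up, spigot in the mouth so that it lies flat on the rim, the square and the oblong lid turned so that their sides line up with the jar's. Set the lids down rather than dropping them, let go of them all, leave the jars standing where they are, and do not move the small bowl drying among them.

Things in the scene. Friction and masses are not known exactly. Their poses are not given: they have to be found in the camera images.
- wheel: a potter's banding wheel (low metal turntable, fixed, does not turn) that carries the stack of four lids: top disc 140 mm across, 50 mm high in all; origin at the centre of its foot, on the table, z up
- lid_square: the square lid, at the bottom of the stack: plate 68 x 68 mm, spigot 38 x 38 mm; loose, about 120 g, terracotta, flat blue top, no knob. 20 mm tall: 12 mm plate over a centred 8 mm high spigot, on which it stands in the stack, within 5 mm of the wheel's axis, any yaw. Origin at the centre of the spigot's underside, z up (plate from z = 8 to 20 mm); x and y parallel to its sides
- lid_oblong: the oblong lid, second from the bottom: plate 92 (its x) x 46 (its y) mm, spigot 64 x 18 mm; loose, about 90 g, terracotta, flat blue top, no knob. 20 mm tall: 12 mm plate over a centred 8 mm high spigot, on which it stands in the stack, within 5 mm of the wheel's axis, any yaw. Origin at the centre of the spigot's underside, z up (plate from z = 8 to 20 mm); x and y parallel to its sides
- lid_round: the larger round lid, third from the bottom: plate 62 mm across, spigot 33 mm across; loose, about 80 g, terracotta, flat blue top, no knob. 20 mm tall: 12 mm plate over a centred 8 mm high spigot, on which it stands in the stack, within 5 mm of the wheel's axis, any yaw. Origin at the centre of the spigot's underside, z up (plate from z = 8 to 20 mm)
- lid_small: the small round lid, on top of the stack: plate 48 mm across, spigot 20 mm across; loose, about 50 g, terracotta, flat blue top, no knob. 20 mm tall: 12 mm plate over a centred 8 mm high spigot, on which it stands in the stack, within 5 mm of the wheel's axis, any yaw. Origin at the centre of the spigot's underside, z up (plate from z = 8 to 20 mm)
- jar_round: a round straight-sided jar, 58 mm across outside, 60 mm tall, round mouth 49 mm across; open, empty, unglazed terracotta, loose, about 300 g; origin at the centre of its underside, z up. Takes lid_round: spigot in the mouth with 8 mm of play all round, plate on the rim, the lid's origin then 52 mm above the jar's
- jar_small: a small round jar, 44 mm across outside, 55 mm tall, round mouth 36 mm across; open, empty, unglazed terracotta, loose, about 300 g; origin at the centre of its underside, z up. Takes lid_small: spigot in the mouth with 8 mm of play all round, plate on the rim, the lid's origin then 47 mm above the jar's
- jar_square: a square jar, 64 x 64 mm outside, 56 mm tall, square mouth 54 x 54 mm; open, empty, unglazed terracotta, loose, about 300 g; origin at the centre of its underside, z up; x and y parallel to its sides. Takes lid_square: spigot in the mouth with 8 mm of play all round, plate on the rim, the lid's origin then 48 mm above the jar's
- jar_oblong: an oblong jar, 88 (its x) x 42 (its y) mm outside, 52 mm tall, mouth 80 x 34 mm; open, empty, unglazed terracotta, loose, about 300 g; origin at the centre of its underside, z up; x and y parallel to its sides. Takes lid_oblong: spigot in the mouth with 8 mm of play all round, plate on the rim, the lid's origin then 44 mm above the jar's
- bowl: a small blue round glazed bowl left to dry on the table among the jars, loose, 76 mm across, 38 mm high; origin at the centre of its underside; not to be moved
Things that resemble listed ones, but are neither listed nor needed, are in the scene too. What is shaped like the jar_square but green or yellow is not meant.

How it is judged:
By the outcome, as a careful person would: the job done as asked, in the order asked, and still so for the second after the job is handed in, with the robot touching nothing.
It also fails if it takes over 115 s, if anything falls off the work surface, if the arm or the gripper's body presses on something with over 40 N, if the wrist force passes 120 N, or if a joint passes its speed limit or range.

### The arm

A 6-joint arm with a two-finger parallel gripper is mounted at the origin on the work surface. World frame = base frame: x ahead of the robot, y to its left, z up, the work surface at z = 0. Lengths are in mm, angles in rad, forces in N, time in s.
With the tool pointing down it reaches from about 250 to 725 mm from the base axis. Payload 9.7 kg.
Tool frame: the origin (TCP) lies between the finger pads; the fingertips stand 19 mm ahead of it and the grasp point (between the pads) is the TCP; z points along the fingers, y is the direction in which the jaws open and shut (so a half turn about z gives the same grasp; the last joint's range is limited). The gripper opens to 85 mm and grips with 20 to 120 N. Pads are 22 mm wide; open, the fingers measure 114 mm over their backs; the gripper's body (76 mm by 85 mm) begins 54 mm behind the grasp point. The pads swing forward as they close: fully open they stand 13 mm farther back than shut.
Start: joints at [1.106, 0.087, 0.176, 1.66, 0, 1.571], TCP at [246.531, 491.65, 250.284] pointing down, gripper open.
Joint ranges: [-3.13, 3.13], [-0.85, 1.81], [-1.15, 1.24], [-2.2, 2.28], [-1.44, 1.52], [-3.14, 3.14]. Speed limits (rad/s): [2.22, 2.22, 2.57, 3.14, 3.14, 3.14].

### API

Orientations are given as a unit quaternion [x, y, z, w].
In Python, from bench import * gives the robot as it stands.
- The arm moves only by the tool servo_tool, never from a script. Its argument "targets" is text: rows parted by semicolons, each of 7 numbers parted by spaces: the shift along the world's x, y, z in cm, then the turn, a rotation vector about the world's x, y, z in rad, then the gripper's target within -1 to 1 (fully open at 1, half-way at 0, shut at -1). In form: x y z wx wy wz hand; .... A call has 1 to 5 rows; each row is the pose to reach, as a shift and turn from the pose commanded when the call began; what a row does not reach only later rows make up. A row lasts 1/8 s, in which the tool goes at most 62.5 mm and 10.7 degrees, less where a joint would pass 70% of its speed; a pose out of reach is approached as far as the arm can. A call with a gripper value outside its range is refused whole. The fingers move at their own pace and stop on an object; the grip force is fixed at half the most. Time passes only in rows, so rows that repeat a pose let the fingers close. It gives the time, the measured TCP pose, the force and the opening at its end, in the units of the state.
- sense(): the state, without advancing time (a new reading comes with each control period).
- capture(name): name is "side" or "top"; returns a dict with "frame" (480x640x3 uint8, red, green, blue), "fx", "fy", "cx", "cy" (pixels), "camera_from_world" (4x4, takes a point from world to camera coordinates). Camera axes: x right, y down, z forward; pixel columns grow to the right and rows downward; lengths in mm; the calibration is good to about 2 mm. A picture is of the moment at which its call begins. There is no depth.
- sign_off(): hands the job in, once; it reports no verdict.
Trained networks look in a picture, given as the dict that the camera call returned (one of the last four; its "shot" number tells which), for a name from the list of things; names that differ only in an ending like _2 or _b are one class to them, and where a whole thing is asked for, a point or a joint stands for the part that bears it (a point fixed in the world has none). Each returns a list of dicts, best first, with "confidence" (0 to 1); they miss things now and then, are a little off and sometimes report something else, mostly with a low value. They report only what shows in the picture. A call takes as long as a camera call. They do not tell look-alikes from the thing itself.
- recognise(picture, name): "bbox" ([centre column, centre row, width, height] in pixels, round what is visible of it).
- masks_of(picture, name): "region" (480x640 bool, what is visible of it) and "bbox" ([centre column, centre row, width, height] in pixels, round what is visible of it).
The state is a dict: "time": time; "joints": joint angles; "qd": joint speeds; "joint_torque": joint torques, N m; "eef_pos": TCP position; "tcp_rot": TCP orientation; "contact_force": force on the tool from outside, world axes, zero at the start; "wrist_torque": the same for the moment, N m; "opening": finger opening in mm.
Only numpy, scipy, OpenCV 4.12 (cv2) and the standard library are available. Lean on these libraries where they do the work, as an engineer would, in place of code of your own. Each camera call takes 0.05 s, during which the arm holds its last target. There are 200 camera calls.

## Working session

There is one attempt and no reset: what is moved stays moved. The work goes in short steps, Python scripts to look and compute and a tool call to move; the robot and the scene stay as the last step left them, time stands still between calls to the robot, and variables do not carry over. Pictures are saved under pics/ and viewed, about 12 in all and at most 16, crops included, and the job is handed in when it is done.

Besides the shell and the picture viewer there is one more tool, called after "Request:" in YAML: its name, and indented under it one key for each argument. servo_tool: Moves the arm, as the interface text tells. Its arguments: {"type":"object","properties":{"targets":{"type":"string"}},"required":["targets"]}

```bash
mkdir -p pics; ls
cat > h.py <<'E'
from bench import *
import numpy as np, cv2
def ray(p,u,v):
    T=np.array(p["camera_from_world"]);R=T[:3,:3];t=T[:3,3]
    d=R.T@np.array([(u-p["cx"])/p["fx"],(v-p["cy"])/p["fy"],1]);return -R.T@t,d
def at(p,u,v,z):
    c,d=ray(p,u,v);return c+d*(z-c[2])/d[2]
def proj(p,X):
    T=np.array(p["camera_from_world"]);q=T[:3,:3]@np.array(X,float)+T[:3,3]
    return np.array([p["fx"]*q[0]/q[2]+p["cx"],p["fy"]*q[1]/q[2]+p["cy"]])
def save(p,n,box=None,k=1):
    f=cv2.cvtColor(p["frame"],cv2.COLOR_RGB2BGR)
    if box: f=f[box[1]:box[3],box[0]:box[2]]
    cv2.imwrite("pics/"+n+".png",cv2.resize(f,None,fx=k,fy=k,interpolation=cv2.INTER_CUBIC))
E
python3 - <<'E'
from h import *
for n in("top","side"):
    p=capture(n);save(p,n+"1")
    print(n,ray(p,320,240)[0].round(),p["fx"])
    for o in "wheel lid_square lid_oblong lid_round lid_small jar_round jar_small jar_square jar_oblong bowl".split():
        for r in recognise(p,o)[:3]:
            print(o,round(r["confidence"],2),np.round(r["bbox"]),at(p,*r["bbox"][:2],50).round())
E
```

```text
pics
top [ 406.   67. 1050.] 439.77686770346077
wheel 0.7 [255. 187.  58.  56.] [658. 188.  50.]
wheel 0.34 [254. 187.  43.  38.] [659. 192.  50.]
lid_square 0.44 [258. 196.  16.  19.] [636. 181.  50.]
lid_oblong 0.6 [253. 185.  44.  43.] [663. 194.  50.]
lid_round 0.74 [250. 186.  28.  18.] [659. 201.  50.]
lid_small 0.71 [254. 178.  21.  24.] [679. 192.  50.]
jar_round 0.58 [342. 284.  26.  25.] [438. -18.  50.]
jar_small 0.65 [460. 271.  26.  20.] [ 476. -287.   50.]
jar_square 0.83 [219. 308.  39.  38.] [379. 257.  50.]
jar_square 0.7 [164. 256.  38.  38.] [493. 386.  50.]
jar_square 0.7 [259. 196.  14.  15.] [638. 180.  50.]
jar_oblong 0.81 [410. 193.  34.  44.] [ 656. -173.   50.]
jar_oblong 0.72 [459. 269.  27.  20.] [ 480. -284.   50.]
bowl 0.63 [334. 187.  30.  32.] [665.   6.  50.]
side [  95. -559.  484.] 477.1612494419752
wheel 0.66 [323. 240.  65.  42.] [617. 139.  50.]
lid_square 0.78 [321. 225.  37.  10.] [657. 198.  50.]
lid_oblong 0.88 [324. 212.  48.  14.] [704. 251.  50.]
lid_round 0.65 [321. 206.  28.  13.] [723. 288.  50.]
lid_round 0.55 [463. 315.  66.  43.] [ 633. -201.   50.]
lid_small 0.85 [323. 198.  24.  13.] [757. 327.  50.]
jar_round 0.86 [289. 315.  37.  48.] [419. -39.  50.]
jar_small 0.61 [442. 407.  43.  56.] [ 462. -306.   50.]
jar_small 0.34 [321. 223.  37.  10.] [664. 208.  50.]
jar_square 0.95 [212. 225.  39.  36.] [466. 341.  50.]
jar_square 0.76 [188. 262.  52.  41.] [359. 216.  50.]
jar_square 0.63 [235. 243.  38.  40.] [467. 235.  50.]
jar_oblong 0.79 [463. 315.  69.  42.] [ 632. -201.   50.]
bowl 0.83 [385. 271.  37.  32.] [632. -30.  50.]
bowl 0.73 [463. 315.  67.  40.] [ 634. -200.   50.]
bowl 0.51 [235. 242.  40.  42.] [468. 236.  50.]
```

View pics/top1.png

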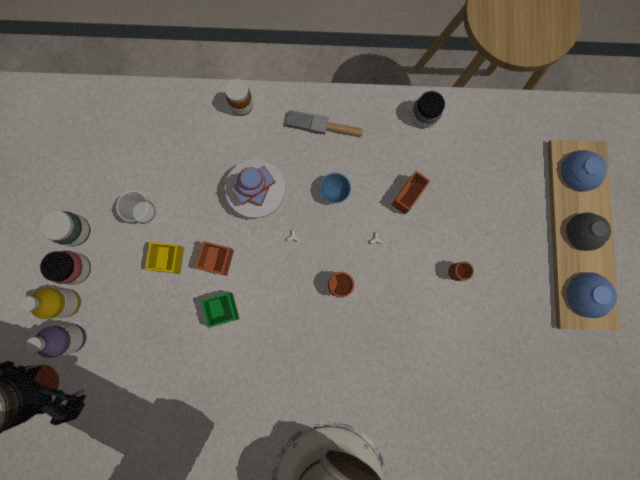

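View pics/side1.png

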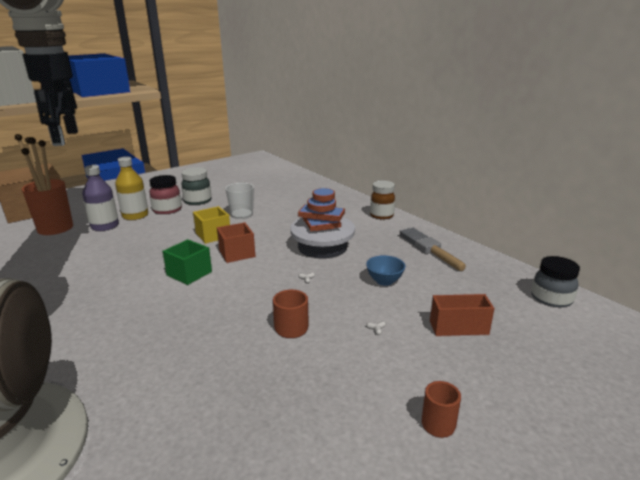

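The jars are visible in the top view at: round (342,284), small (461,271), red square (214,258), oblong (410,193). The stack is at (254,185) and the bowl at (335,187). Next I'll fit the jar silhouettes and the top lid in both views.

```bash
cat >> h.py <<'E'
from scipy.optimize import minimize
def outline(shape,a,b=None):
    if shape=="c":
        t=np.linspace(0,2*np.pi,48,endpoint=False);return np.c_[np.cos(t),np.sin(t)]*a/2
    return np.array([[1,1],[-1,1],[-1,-1],[1,-1]])*np.array([a,b])/2
def terra(p):
    h=cv2.cvtColor(p["frame"],cv2.COLOR_RGB2HSV);H,S,V=h[...,0],h[...,1],h[...,2]
    return (((H<14)|(H>172))&(S>110)&(V>40)).astype(np.uint8)
def blue(p):
    h=cv2.cvtColor(p["frame"],cv2.COLOR_RGB2HSV);H,S=h[...,0],h[...,1]
    return ((H>95)&(H<145)&(S>50)).astype(np.uint8)
def rast(p,out,x,y,yaw,zs):
    c,s=np.cos(yaw),np.sin(yaw);q=out@np.array([[c,s],[-s,c]])+[x,y]
    P=np.array([proj(p,[*e,z]) for z in zs for e in q])
    hull=cv2.convexHull((P*4).astype(np.float32))
    return hull
def fit(pics,masks,out,x,y,zs,yaws=(0,),r=60):
    crops=[]
    for p,m in zip(pics,masks):
        u,v=proj(p,[x,y,np.mean(zs)]).round().astype(int)
        m2=m[v-r:v+r,u-r:u+r];crops.append((cv2.resize(m2,None,fx=4,fy=4,interpolation=cv2.INTER_LINEAR) if 0 else cv2.resize(m2.astype(np.float32),None,fx=4,fy=4)>.5,(u-r)*4,(v-r)*4))
    def cost(a):
        t=0
        for p,(m,ox,oy) in zip(pics,crops):
            hl=rast(p,out,a[0],a[1],a[2]/30,zs)+2-np.array([ox,oy])
            g=np.zeros(m.shape,np.uint8);cv2.fillConvexPoly(g,np.round(hl*16).astype(np.int32),1,shift=4);g=g>0
            t+=1-(g&m).sum()/max(1,(g|m).sum())
        return t/len(pics)
    best=None
    for w in yaws:
        s=np.array([[x,y,w*30],[x+12,y,w*30],[x,y+12,w*30],[x,y,w*30+9]])
        o=minimize(cost,s[0],method="Nelder-Mead",options=dict(initial_simplex=s,xatol=.1,fatol=1e-4))
        if best is None or o.fun<best.fun:best=o
    return np.r_[best.x[:2],best.x[2]/30,best.fun]
def near(m,p,x,y,z,rad):   # keep only mask near a world point
    u,v=proj(p,[x,y,z]);k=np.zeros_like(m);cv2.circle(k,(int(u),int(v)),rad,1,-1);return m*k
LIDS=dict(small=("c",48),round=("c",62),oblong=("r",92,46),square=("r",68,68))
JARS=dict(round=("c",58,None,60,438,-18),small=("c",44,None,55,476,-289),square=("r",64,64,56,491,270),oblong=("r",88,42,52,642,-178))
def lidfit(pics,name,x,y,z,yaws=(0,.4,.8,1.2,1.57,2,2.4,2.8)):
    out=outline(*LIDS[name])
    R=60
    return fit(pics,[near(blue(p),p,x,y,z,22 if i==0 else 30) for i,p in enumerate(pics)],out,x,y,[z],yaws if LIDS[name][0]=="r" else (0,))
E
python3 - <<'E'
from h import *
T=capture("top");S=capture("side")
Y=(0,.4,.8,1.2,1.57,2,2.4,2.8)
for n,(s,a,b,h,x,y) in JARS.items():
    for nm,pp in (("top",[T]),("side",[S]),("both",[T,S])):
        print(n,nm,fit(pp,[near(terra(p),p,x,y,25,40) for p in pp],outline(s,a,b),x,y,[0,h],Y if s=="r" else (0,)).round(2))
for nm,pp in (("top",[T]),("side",[S])):
    print("small lid",nm,fit(pp,[near(blue(p),p,650,190,130,14) for p in pp],outline("c",48),650,190,[130],r=30).round(2))
s=sense();print(s["tcp_rot"],s["opening"],proj(S,[246,491,250]))
save(T,"z1",(205,145,305,225),5);
E
```

```text
round top [ 4.3921e+02 -1.3980e+01  2.0000e-02  1.0000e-01]
round side [ 4.4014e+02 -8.8200e+00 -1.0000e-02  1.2000e-01]
round both [ 4.3835e+02 -1.3410e+01 -3.0000e-02  1.1000e-01]
small top [ 4.7824e+02 -2.9516e+02  4.0000e-01  1.6000e-01]
small side [ 4.7908e+02 -2.9107e+02  2.2000e-01  1.2000e-01]
small both [ 4.7788e+02 -2.9382e+02  3.4000e-01  1.4000e-01]
square top [ 4.9195e+02  2.7833e+02 -2.2000e-01  6.0000e-02]
square side [ 4.9018e+02  2.8099e+02 -3.1000e-01  8.0000e-02]
square both [4.9120e+02 2.7862e+02 1.3400e+00 8.0000e-02]
oblong top [ 6.6297e+02 -1.7796e+02 -6.1000e-01  7.0000e-02]
oblong side [ 6.6297e+02 -1.7518e+02 -6.4000e-01  7.0000e-02]
oblong both [ 6.6233e+02 -1.7715e+02 -6.1000e-01  8.0000e-02]
small lid top [ 6.5021e+02  1.9098e+02 -1.1000e-01  3.3000e-01]
small lid side [6.6088e+02 1.9403e+02 1.1000e-01 5.5000e-01]
[2.30320600e-01 9.73114803e-01 2.35458493e-05 9.44753406e-06] 85.40673669971817 [ 65.88792997 136.31857033]
```

View pics/z1.png

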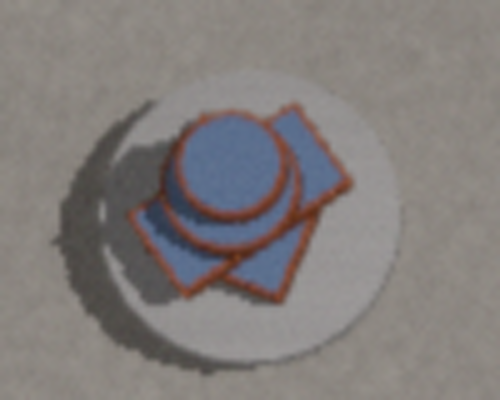

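Request:
servo_tool:
  targets: "40 -30 0 0 0 0 0.4;40 -30 0 0 0 0 0.4;40 -30 0 0 0 0 0.4;40 -30 0 0 0 0 0.4;40 -30 0 0 0 0 0.4"

```text
time: 1.82
eef_pos: [498.0, 302.7, 250.4]
tcp_rot: [0.23, 0.973, 0.0, 0.0]
contact_force: [0.9, 1.4, 0.7]
opening: 59.7
```

Run:
```python
from h import *
s=sense();print(s["time"],s["eef_pos"],s["joints"],s["opening"],s["contact_force"])
T=capture("top");print(at(T,250.9,177.8,130))
```

```text
1.825 [497.97911981 302.69214663 250.44527351] [5.46129606e-01 1.66766026e-01 2.64347793e-01 1.66787090e+00
 7.76130960e-05 1.01091578e+00] 59.70692623134698 [0.91266362 1.39305891 0.71998356]
[658.1177373 188.9248321 130.       ]
```

Request:
servo_tool:
  targets: "16 -11.4 0 0 0 0 0.4;16 -11.4 0 0 0 0 0.4;16 -11.4 0 0 0 0 0.4;16 -11.4 -6 0 0 0 0.4;16 -11.4 -6 0 0 0 0.4"

```text
time: 2.5
eef_pos: [654.6, 188.7, 183.7]
tcp_rot: [0.231, 0.973, -0.003, -0.005]
contact_force: [-0.3, -0.5, -0.3]
opening: 59.6
```

Run:
```python
from h import *
s=sense();print(s["time"],s["eef_pos"],s["joints"],s["opening"])
S=capture("side");save(S,"s2",(270,120,390,210),6)
print(proj(S,[658,189,130]),proj(S,s["eef_pos"]),proj(S,s["eef_pos"]-[0,0,19]))
```

```text
2.5 [654.58389645 188.66437192 183.74120194] [2.80593382e-01 4.11765569e-01 4.36710230e-01 1.60705964e+00
 5.53897870e-05 7.46945250e-01] 59.629979439596546
[323.98974858 191.58842677] [322.73270615 167.11572239] [322.74816889 176.0498376 ]
```

View pics/s2.png

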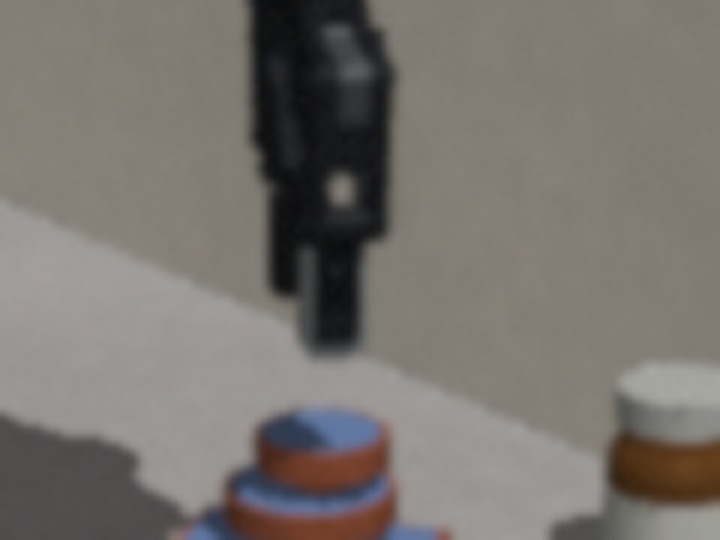

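Run:
```python
from h import *
S=capture("side");e=np.array([654.6,188.7,0])
d=np.array([.448,.894,0])
for sgn,v in((-1,178.7),(1,168.3)):
  for off in (30,36,42):
    for z in (155,160,165,170,175):
        q=proj(S,e+sgn*off*d+[0,0,z])
        if abs(q[1]-v)<1.6: print(sgn,off,z,q.round(1),v)
```

```text
-1 30 170 [325.4 178.4] 178.7
-1 36 170 [326.  179.3] 178.7
-1 42 175 [326.5 177.9] 178.7
1 30 170 [320.2 169.1] 168.3
1 30 175 [320.2 166.8] 168.3
1 36 170 [319.7 168.2] 168.3
1 42 165 [319.2 169.6] 168.3
1 42 170 [319.2 167.3] 168.3
```

Request:
servo_tool:
  targets: "0 0 0 0 0 0 0.4;0 0 0 0 0 0 0.4"

```text
time: 2.85
eef_pos: [656.7, 191.1, 193.1]
tcp_rot: [0.23, 0.973, 0.001, 0.002]
contact_force: [0.1, 0.6, 0.7]
opening: 60.2
```

Request:
servo_tool:
  targets: "0.1 -0.1 -2 0 0 0 0.4;0.1 -0.1 -4 0 0 0 0.4;0.1 -0.1 -5 0 0 0 0.4;0.1 -0.1 -5 0 0 0 0.4;0.1 -0.1 -5 0 0 0 0.4"

```text
time: 3.48
eef_pos: [657.8, 189.3, 141.6]
tcp_rot: [0.23, 0.973, 0.0, 0.001]
contact_force: [-0.3, 0.2, 1.4]
opening: 59.8
```

Request:
servo_tool:
  targets: "0 0 -0.6 0 0 0 0.4;0 0 -0.9 0 0 0 0.4;0 0 -0.9 0 0 0 -1;0 0 -0.9 0 0 0 -1;0 0 -0.9 0 0 0 -1"

```text
time: 4.1
eef_pos: [657.5, 189.1, 131.2]
tcp_rot: [0.23, 0.973, -0.0, -0.0]
contact_force: [0.0, 0.1, -0.5]
opening: 45.5
```

Request:
servo_tool:
  targets: "0 0 0 0 0 0 -1;0 0 1 0 0 0 -1;0 0 3 0 0 0 -1;0 0 7 0 0 0 -1;0 0 7 0 0 0 -1"

```text
time: 4.72
eef_pos: [658.7, 189.5, 205.9]
tcp_rot: [0.23, 0.973, 0.002, 0.003]
contact_force: [0.1, 0.3, 0.0]
opening: 45.9
```

Run:
```python
from h import *
s=sense();print(s["time"],s["eef_pos"],s["joints"],s["opening"])
S=capture("side");save(S,"s3",(260,130,380,250),5)
```

```text
4.725 [658.66275993 189.47937382 205.89140296] [2.80097553e-01 4.10391870e-01 4.77807022e-01 1.63192653e+00
 3.06307748e-05 7.44894469e-01] 45.85052042909659
```

View pics/s3.png

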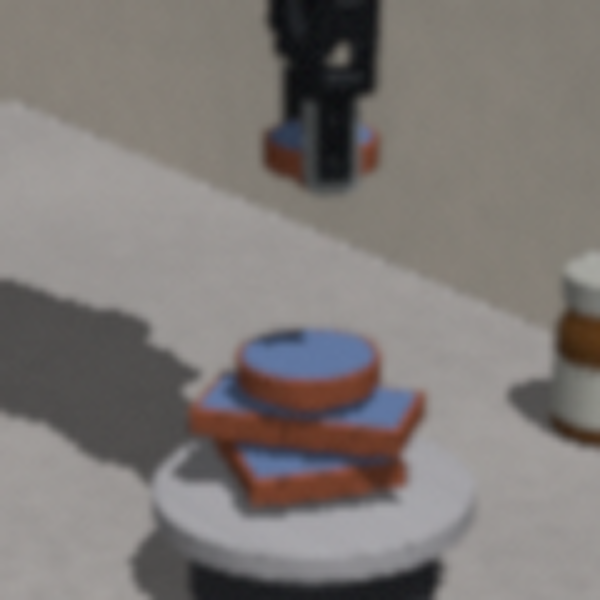

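Run:
```python
from h import *
T=capture("top");S=capture("side")
J=dict(round=(438.5,-13,0),small=(478.5,-293.5,0),square=(491.3,279,-.25),oblong=(662.5,-177,-.62))
rows=[]
for n in J:
    s,a,b,h,_,_=JARS[n];x,y,w=J[n];c,q=np.cos(w),np.sin(w)
    o=outline(s,a,b)@np.array([[c,q],[-q,c]])+[x,y];im=[]
    for p,r in((T,25),(S,40)):
        u,v=proj(p,[x,y,h/2]).astype(int);k=200/(2*r)
        f=cv2.resize(cv2.cvtColor(p["frame"],4)[v-r:v+r,u-r:u+r],(200,200),interpolation=cv2.INTER_CUBIC)
        for z,col in((h,(0,255,0)),(0,(255,255,0))):
            P=np.array([(proj(p,[*e,z])-[u-r,v-r]+.5)*k for e in o])
            cv2.polylines(f,[P.astype(int)],True,col,1)
        im.append(f)
    rows.append(np.vstack(im))
cv2.imwrite("pics/ov.png",np.hstack(rows))
```

```text
(no output)
```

View pics/ov.png

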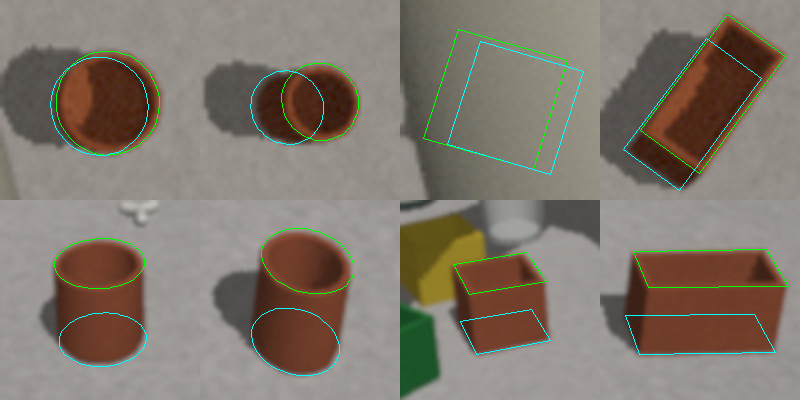

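Request:
servo_tool:
  targets: "-18 -48.3 0 0 0 0 -1;-18 -48.3 0 0 0 0 -1;-18 -48.3 0 0 0 0 -1;-18 -48.3 0 0 0 0 -1;-18 -48.3 0 0 0 0 -1"

```text
time: 5.5
eef_pos: [546.9, -105.2, 200.1]
tcp_rot: [0.23, 0.973, -0.0, -0.001]
contact_force: [0.3, -0.2, -1.8]
opening: 45.7
```

Request:
servo_tool:
  targets: "-6.8 -18.8 0 0 0 0 -1;-6.8 -18.8 0 0 0 0 -1;-6.8 -18.8 0 0 0 0 -1;-6.8 -18.8 -4 0 0 0 -1;-6.8 -18.8 -8 0 0 0 -1"

```text
time: 6.12
eef_pos: [479.3, -292.9, 119.3]
tcp_rot: [0.232, 0.973, 0.0, -0.0]
contact_force: [0.7, -0.2, -1.8]
opening: 45.9
```

Request:
servo_tool:
  targets: "0 0 0 0 0 0 -1;0 0 0 0 0 0 -1;0 0 0 0 0 0 -1"

```text
time: 6.5
eef_pos: [481.3, -291.8, 123.2]
tcp_rot: [0.23, 0.973, -0.0, 0.001]
contact_force: [-0.2, -0.7, 0.4]
opening: 45.7
```

Request:
servo_tool:
  targets: "-0.3 -0.2 -2 0 0 0 -1;-0.3 -0.2 -4 0 0 0 -1;-0.3 -0.2 -4.8 0 0 0 -1;-0.3 -0.2 -4.8 0 0 0 -1;-0.3 -0.2 -4.8 0 0 0 -1"

```text
time: 7.12
eef_pos: [477.9, -293.9, 74.4]
tcp_rot: [0.23, 0.973, -0.0, 0.001]
contact_force: [-0.1, 0.7, -1.3]
opening: 45.7
```

Run:
```python
from h import *
S=capture("side");save(S,"s4",(390,340,490,450),5)
```

```text
(no output)
```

View pics/s4.png

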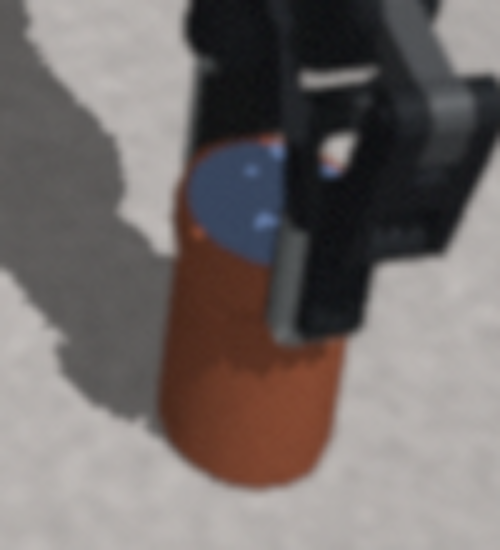

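Lid 1 sits over the small jar's mouth, well centred, at (258,200) in the crop. I'll lower it gently to contact.

Request:
servo_tool:
  targets: "0 0 -0.2 0 0 0 -1;0 0 -0.4 0 0 0 -1;0 0 -0.5 0 0 0 -1;0 0 -0.5 0 0 0 -1;0 0 -0.5 0 0 0 -1"

```text
time: 7.8
eef_pos: [477.4, -293.7, 68.3]
tcp_rot: [0.23, 0.973, -0.0, 0.0]
contact_force: [0.6, 0.2, 0.1]
opening: 46.0
```

Request:
servo_tool:
  targets: "0 0 -0.1 0 0 0 -1;0 0 -0.1 0 0 0 -1;0 0 -0.1 0 0 0 -1"

```text
time: 8.18
eef_pos: [477.5, -293.9, 68.2]
tcp_rot: [0.23, 0.973, -0.0, 0.0]
contact_force: [-2.4, -0.1, 5.7]
opening: 45.4
```

Request:
servo_tool:
  targets: "0 0 0 0 0 0 0.3;0 0 0 0 0 0 0.5;0 0 0 0 0 0 0.5;0 0 4 0 0 0 0.7;0 0 10 0 0 0 0.7"

```text
time: 8.8
eef_pos: [476.5, -293.1, 166.6]
tcp_rot: [0.23, 0.973, 0.001, -0.002]
contact_force: [0.6, -0.6, 0.1]
opening: 72.7
```

Request:
servo_tool:
  targets: "0 6 5 0 0 0 0.7;0 12 6 0 0 0 0.7;0 18 6 0 0 0 0.7"

```text
time: 9.18
eef_pos: [477.7, -121.7, 228.4]
tcp_rot: [0.231, 0.973, 0.0, 0.001]
contact_force: [1.3, 0.4, -0.0]
opening: 72.5
```

Run:
```python
from h import *
s=sense();print(s["time"],s["eef_pos"],s["opening"])
T=capture("top");S=capture("side")
def crop(p,b):
    f=cv2.cvtColor(p["frame"],4)[b[1]:b[3],b[0]:b[2]];return cv2.resize(f,(400,300),interpolation=cv2.INTER_CUBIC)
cv2.imwrite("pics/c5.png",np.vstack([np.hstack([crop(T,(215,150,295,210)),crop(T,(430,245,490,290))]),np.hstack([crop(S,(270,180,370,255)),crop(S,(392,368,492,443))])]))
for z,x,y in((110,658,190),): print(proj(T,[x,y,z]),proj(S,[x,y,z]))
```

```text
9.175 [ 477.669219   -121.72395504  228.42104824] 72.50060036369513
[251.50683433 180.3104166 ] [323.70883207 200.38301896]
```

View pics/c5.png

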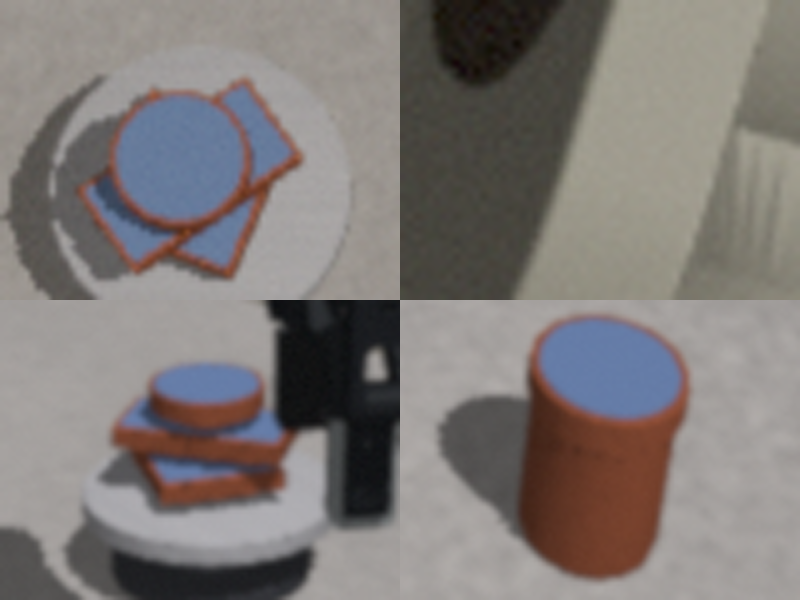

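The small lid is seated flat on its jar. The round lid is now on top of the stack at about (656,192), so I'll fetch it next.

Request:
servo_tool:
  targets: "17.8 31.4 -2 0 0 0 0.8;17.8 31.4 -2 0 0 0 0.8;17.8 31.4 -2 0 0 0 0.8;17.8 31.4 -2 0 0 0 0.8;17.8 31.4 -2 0 0 0 0.8"

```text
time: 9.9
eef_pos: [632.2, 150.0, 209.2]
tcp_rot: [0.23, 0.973, -0.0, 0.0]
contact_force: [1.8, -0.8, 0.0]
opening: 76.9
```

Request:
servo_tool:
  targets: "0 0 0 0 0 0 0.8"

```text
time: 10.02
eef_pos: [632.2, 151.7, 206.4]
tcp_rot: [0.228, 0.974, -0.001, -0.002]
contact_force: [-0.5, -1.0, -0.5]
opening: 77.0
```

Request:
servo_tool:
  targets: "2.4 4.0 0 0 0 0 0.8;2.4 4.0 -4 0 0 0 0.8;2.4 4.0 -7 0 0 0 0.8;2.4 4.0 -7 0 0 0 0.8;2.4 4.0 -7 0 0 0 0.8"

```text
time: 10.65
eef_pos: [655.6, 187.8, 141.3]
tcp_rot: [0.231, 0.973, 0.0, 0.001]
contact_force: [-0.2, -1.0, 0.3]
opening: 77.0
```

Request:
servo_tool:
  targets: "0 0 0 0 0 0 0.8"

```text
time: 10.78
eef_pos: [656.0, 188.2, 141.7]
tcp_rot: [0.231, 0.973, 0.001, 0.001]
contact_force: [-0.5, 0.7, 0.4]
opening: 76.9
```

Request:
servo_tool:
  targets: "0 0.4 -1.5 0 0 0 0.8;0 0.4 -2.5 0 0 0 0.8;0 0.4 -3.1 0 0 0 0.8;0 0.4 -3.1 0 0 0 0.8;0 0.4 -3.1 0 0 0 -1"

```text
time: 11.4
eef_pos: [655.5, 192.5, 109.0]
tcp_rot: [0.23, 0.973, 0.0, 0.0]
contact_force: [-1.0, -0.1, 32.9]
opening: 61.0
```

Request:
servo_tool:
  targets: "0 0 0 0 0 0 -1;0 0 0 0 0 0 -1;0 0 0 0 0 0 -1;0 0 0 0 0 0 -1"

```text
time: 11.9
eef_pos: [655.7, 192.5, 109.4]
tcp_rot: [0.23, 0.973, 0.0, 0.001]
contact_force: [-0.3, -0.4, 5.4]
opening: 60.1
```

Request:
servo_tool:
  targets: "0 0 1 0 0 0 -1;0 0 3 0 0 0 -1;0 0 7 0 0 0 -1;-6 -4 7 0 0 0 -1;-11 -10 7 0 0 0 -1"

```text
time: 12.52
eef_pos: [560.9, 110.9, 178.6]
tcp_rot: [0.23, 0.973, -0.0, -0.0]
contact_force: [0.0, -1.2, 0.5]
opening: 59.6
```

Run:
```python
from h import *
s=sense();print(s["time"],s["eef_pos"],s["opening"])
T=capture("top");S=capture("side")
def crop(p,b):
    f=cv2.cvtColor(p["frame"],4)[b[1]:b[3],b[0]:b[2]];return cv2.resize(f,(400,300),interpolation=cv2.INTER_CUBIC)
u,v=proj(S,s["eef_pos"]).astype(int)
cv2.imwrite("pics/c6.png",np.hstack([crop(S,(270,180,370,255)),crop(S,(u-50,v-40,u+50,v+35))]))
print(u,v)
```

```text
12.525 [560.93870394 110.90656397 178.62329661] 59.559271509165086
307 190
```

View pics/c6.png

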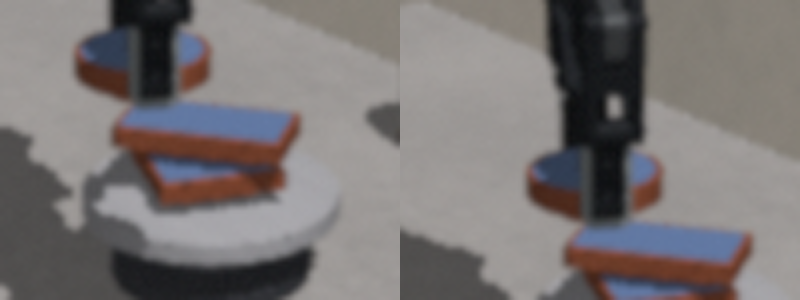

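Request:
servo_tool:
  targets: "-12.2 -12.4 0 0 0 0 -1;-12.2 -12.4 0 0 0 0 -1;-12.2 -12.4 -3 0 0 0 -1;-12.2 -12.4 -6 0 0 0 -1;-12.2 -12.4 -6 0 0 0 -1"

```text
time: 13.25
eef_pos: [438.8, -13.2, 117.5]
tcp_rot: [0.231, 0.973, -0.0, -0.001]
contact_force: [0.5, 0.3, 0.5]
opening: 59.9
```

Request:
servo_tool:
  targets: "0 0 0 0 0 0 -1;0 0 0 0 0 0 -1"

```text
time: 13.5
eef_pos: [440.7, -12.6, 119.8]
tcp_rot: [0.23, 0.973, 0.0, 0.001]
contact_force: [0.7, -0.0, -1.4]
opening: 59.7
```

Request:
servo_tool:
  targets: "-0.2 0 -2 0 0 0 -1;-0.2 0 -3.5 0 0 0 -1;-0.2 0 -4.1 0 0 0 -1;-0.2 0 -4.1 0 0 0 -1;-0.2 0 -4.1 0 0 0 -1"

```text
time: 14.12
eef_pos: [438.1, -13.0, 78.1]
tcp_rot: [0.23, 0.973, 0.0, 0.0]
contact_force: [0.4, 0.1, -1.8]
opening: 59.9
```

Request:
servo_tool:
  targets: "0 0 -0.2 0 0 0 -1;0 0 -0.4 0 0 0 -1;0 0 -0.4 0 0 0 -1;0 0 -0.4 0 0 0 -1"

```text
time: 14.62
eef_pos: [437.8, -13.0, 73.6]
tcp_rot: [0.23, 0.973, 0.0, -0.0]
contact_force: [-1.2, -0.0, -0.7]
opening: 59.7
```

Request:
servo_tool:
  targets: "0 0 -0.1 0 0 0 -1;0 0 -0.2 0 0 0 -1;0 0 -0.2 0 0 0 -1;0 0 -0.2 0 0 0 -1"

```text
time: 15.12
eef_pos: [437.8, -13.0, 71.6]
tcp_rot: [0.23, 0.973, -0.0, -0.0]
contact_force: [-0.1, 0.5, -1.5]
opening: 60.1
```

Run:
```python
from h import *
S=capture("side");T=capture("top")
def crop(p,b):
    f=cv2.cvtColor(p["frame"],4)[b[1]:b[3],b[0]:b[2]];return cv2.resize(f,(400,300),interpolation=cv2.INTER_CUBIC)
cv2.imwrite("pics/c7.png",np.hstack([crop(S,(240,270,340,345)),crop(T,(215,150,295,210))]))
```

```text
(no output)
```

View pics/c7.png

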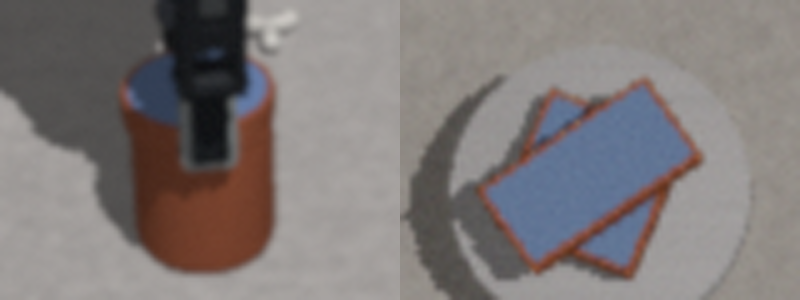

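Request:
servo_tool:
  targets: "0 0 -0.1 0 0 0 -1;0 0 -0.1 0 0 0 -1;0 0 -0.2 0 0 0 -1;0 0 -0.2 0 0 0 -1"

```text
time: 15.72
eef_pos: [438.0, -13.0, 71.3]
tcp_rot: [0.23, 0.973, 0.0, 0.001]
contact_force: [-6.1, -0.6, 16.4]
opening: 60.3
```

```bash
cat >> h.py <<'E'
def rect(p,x,y,z,rad=27):
    m=near(blue(p),p,x,y,z,rad)
    m=cv2.resize(m.astype(np.float32),None,fx=4,fy=4)>.5
    m=cv2.morphologyEx(m.astype(np.uint8),cv2.MORPH_OPEN,np.ones((7,7)))
    n,L,st,_=cv2.connectedComponentsWithStats(m);i=1+st[1:,4].argmax()
    P=np.argwhere(L==i)[:,::-1]
    W=np.array([at(p,(u+.5)/4-.5,(v+.5)/4-.5,z)[:2] for u,v in P])
    (c,(w,h),a)=cv2.minAreaRect(W.astype(np.float32))
    if w<h:w,h,a=h,w,a+90
    return np.round([*c,w,h,(a+90)%180-90,*W.mean(0)],1)
E
python3 - <<'E'
from h import *
T=capture("top");S=capture("side")
print(rect(T,657,190,90));print(rect(S,657,190,90))
E
```

```text
[654.9 190.2  85.5  39.8 -53.3 654.7 190.5]
[656.7 187.5  73.4  41.6 -51.3 658.3 185.6]
```

Request:
servo_tool:
  targets: "0 0 0 0 0 0 0.5;0 0 0 0 0 0 0.8;0 0 0.5 0 0 0 0.8;0 0 5 0 0 0 0.8;0 0 11 0 0 0 0.6"

```text
time: 16.45
eef_pos: [436.9, -12.9, 180.0]
tcp_rot: [0.23, 0.973, -0.0, -0.001]
contact_force: [1.2, -0.1, 0.8]
opening: 68.1
```

Request:
servo_tool:
  targets: "6 6 1 0 0 -0.18 0.35;10 10 1 0 0 -0.36 0.35;15 15 1 0 0 -0.466 0.35;18 18 0 0 0 -0.466 0.35;18 18 0 0 0 -0.466 0.35"

```text
time: 17.08
eef_pos: [619.0, 169.6, 175.9]
tcp_rot: [0.448, 0.894, -0.001, -0.002]
contact_force: [-0.3, -1.2, -0.4]
opening: 57.7
```

Run:
```python
from h import *
s=sense();print(s["time"],s["eef_pos"],s["opening"],s["tcp_rot"])
S=capture("side")
def crop(p,b):
    f=cv2.cvtColor(p["frame"],4)[b[1]:b[3],b[0]:b[2]];return cv2.resize(f,(400,300),interpolation=cv2.INTER_CUBIC)
cv2.imwrite("pics/c8.png",np.hstack([crop(S,(240,270,340,345)),crop(S,(270,180,370,255))]))
```

```text
17.075 [618.95660685 169.58783799 175.86632207] 57.6791718060473 [ 0.44762664  0.8942177  -0.00141375 -0.00175813]
```

View pics/c8.png

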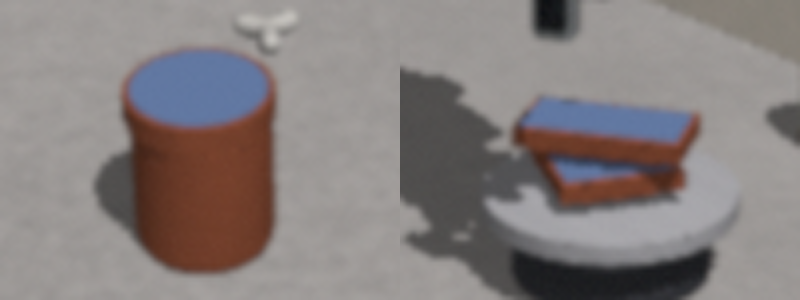

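The round lid is seated. The oblong lid is next, at (655,190) with its long axis at -53°.

Request:
servo_tool:
  targets: "3.6 2.0 0 0 0 0 0.35;3.6 2.0 -3 0 0 0 0.35;3.6 2.0 -5 0 0 0 0.35;3.6 2.0 -5 0 0 0 0.35;3.6 2.0 -5 0 0 0 0.35"

```text
time: 17.75
eef_pos: [653.8, 186.5, 131.6]
tcp_rot: [0.449, 0.894, 0.001, 0.001]
contact_force: [0.1, 0.3, 0.3]
opening: 57.5
```

Request:
servo_tool:
  targets: "0 0 0 0 0 0 0.35"

```text
time: 17.88
eef_pos: [654.1, 186.8, 131.4]
tcp_rot: [0.449, 0.894, 0.001, 0.001]
contact_force: [1.0, 0.3, -0.2]
opening: 57.6
```

Request:
servo_tool:
  targets: "0.1 0.3 -2 0 0 0 0.35;0.1 0.3 -3.2 0 0 0 0.35;0.1 0.3 -3.9 0 0 0 0.35;0.1 0.3 -3.9 0 0 0 0.35;0.1 0.3 -3.9 0 0 0 0.35"

```text
time: 18.5
eef_pos: [654.9, 190.1, 90.9]
tcp_rot: [0.449, 0.894, 0.0, 0.0]
contact_force: [0.1, -0.3, 0.8]
opening: 57.3
```

Request:
servo_tool:
  targets: "0 0 0 0 0 0 -1;0 0 0 0 0 0 -1;0 0 0 0 0 0 -1;0 0 0 0 0 0 -1"

```text
time: 19.0
eef_pos: [655.2, 190.1, 91.6]
tcp_rot: [0.449, 0.894, 0.001, 0.001]
contact_force: [0.1, -0.6, 5.9]
opening: 44.2
```

Request:
servo_tool:
  targets: "0 0 1 0 0 0 -1;0 0 3 0 0 0 -1;0 0 8 0 0 0 -1;0 -6 11 0 0 0 -1;0 -11 11 0 0 0 -1"

```text
time: 19.62
eef_pos: [655.4, 79.4, 203.7]
tcp_rot: [0.448, 0.894, 0.001, 0.002]
contact_force: [1.0, 0.0, -2.3]
opening: 44.4
```

Run:
```python
from h import *
s=sense();print(s["time"],s["eef_pos"],s["opening"],s["joints"])
S=capture("side");T=capture("top")
u,v=proj(S,s["eef_pos"]).astype(int)
def crop(p,b):
    f=cv2.cvtColor(p["frame"],4)[b[1]:b[3],b[0]:b[2]];return cv2.resize(f,(400,300),interpolation=cv2.INTER_CUBIC)
cv2.imwrite("pics/c9.png",np.hstack([crop(S,(u-50,v-30,u+50,v+45)),crop(S,(270,180,370,255))]))
```

```text
19.625 [655.4398861   79.36674767 203.7387048 ] 44.394821700252564 [ 1.20532405e-01  3.44347111e-01  3.87789658e-01  1.61017692e+00
 -7.39524552e-05  1.04980683e+00]
```

View pics/c9.png

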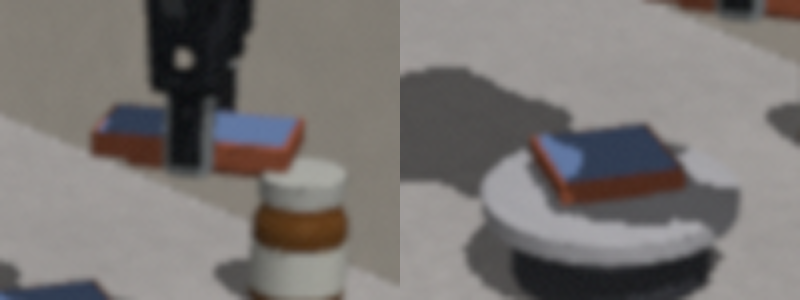

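Request:
servo_tool:
  targets: "0.7 -6 0 0 0 0.16 -1;0.7 -12 0 0 0 0.313 -1;0.7 -18 0 0 0 0.313 -1;0.7 -24 0 0 0 0.313 -1;0.7 -25.7 -2 0 0 0.313 -1"

```text
time: 20.35
eef_pos: [662.0, -180.4, 181.5]
tcp_rot: [0.306, 0.952, -0.0, 0.001]
contact_force: [-0.5, 0.4, -0.7]
opening: 44.7
```

Request:
servo_tool:
  targets: "0 0 -4 0 0 0 -1;0 0 -6 0 0 0 -1;0 0 -6 0 0 0 -1;0 0 -6 0 0 0 -1"

```text
time: 20.85
eef_pos: [662.1, -176.4, 121.5]
tcp_rot: [0.304, 0.953, 0.0, 0.0]
contact_force: [-0.6, 0.3, -0.6]
opening: 44.4
```

Request:
servo_tool:
  targets: "0.05 -0.1 -2 0 0 0 -1;0.05 -0.1 -4 0 0 0 -1;0.05 -0.1 -4.8 0 0 0 -1;0.05 -0.1 -4.8 0 0 0 -1;0.05 -0.1 -4.8 0 0 0 -1"

```text
time: 21.48
eef_pos: [662.5, -178.1, 73.2]
tcp_rot: [0.304, 0.953, 0.0, 0.0]
contact_force: [0.2, 0.1, -1.1]
opening: 44.9
```

Request:
servo_tool:
  targets: "0 0 -0.2 0 0 0 -1;0 0 -0.4 0 0 0 -1;0 0 -0.4 0 0 0 -1;0 0 -0.4 0 0 0 -1"

```text
time: 21.98
eef_pos: [662.3, -178.0, 68.6]
tcp_rot: [0.304, 0.953, -0.0, 0.0]
contact_force: [-0.9, 0.8, -1.2]
opening: 44.7
```

Run:
```python
from h import *
s=sense();print(s["time"],s["eef_pos"],s["contact_force"])
S=capture("side");T=capture("top")
def crop(p,b):
    f=cv2.cvtColor(p["frame"],4)[b[1]:b[3],b[0]:b[2]];return cv2.resize(f,(400,300),interpolation=cv2.INTER_CUBIC)
cv2.imwrite("pics/c10.png",np.hstack([crop(S,(415,275,515,350)),crop(T,(370,163,450,223))]))
print(rect(T,657,190,70)); print(fit([T],[near(blue(T),T,657,190,70,25)],outline("r",62,62),657,190,[70],(-1,-.7,-.4,0,.4)).round(2))
```

```text
21.975 [ 662.3229438  -177.95473944   68.63088514] [-0.93383074  0.82373619 -1.16179297]
[656.4 192.5  61.8  60.8  69.6 656.1 192.5]
[ 6.5687e+02  1.9262e+02 -3.6000e-01  9.0000e-02]
```

View pics/c10.png

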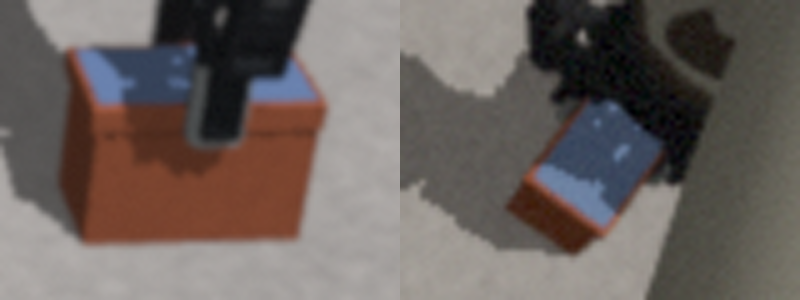

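Request:
servo_tool:
  targets: "0 0 -0.1 0 0 0 -1;0 0 -0.2 0 0 0 -1;0 0 -0.3 0 0 0 -1;0 0 -0.35 0 0 0 -1;0 0 -0.35 0 0 0 -1"

```text
time: 22.7
eef_pos: [662.3, -178.0, 65.5]
tcp_rot: [0.304, 0.953, -0.0, 0.0]
contact_force: [-2.7, 1.7, 5.4]
opening: 44.4
```

Request:
servo_tool:
  targets: "0 0 0 0 0 0 0.2;0 0 0 0 0 0 0.4;0 0 0.5 0 0 0 0.4;0 0 5 0 0 0 0.6;0 0 11 0 0 0 0.87"

```text
time: 23.32
eef_pos: [661.5, -177.8, 175.0]
tcp_rot: [0.304, 0.953, -0.0, -0.001]
contact_force: [0.4, -0.9, 0.8]
opening: 79.9
```

Request:
servo_tool:
  targets: "-0.6 6 0 0 0 0.13 0.87;-0.6 12 0 0 0 0.26 0.87;-0.6 18 0 0 0 0.26 0.87;-0.6 24 0 0 0 0.26 0.87;-0.6 30 0 0 0 0.26 0.87"

```text
time: 23.95
eef_pos: [656.1, 123.9, 175.6]
tcp_rot: [0.178, 0.984, 0.0, 0.0]
contact_force: [0.5, -1.0, -0.7]
opening: 79.9
```

Request:
servo_tool:
  targets: "0 6 0 0 0 0 0.87;0 7 -3 0 0 0 0.87;0 7 -6 0 0 0 0.87;0 7 -6 0 0 0 0.87"

```text
time: 24.45
eef_pos: [655.0, 192.0, 112.7]
tcp_rot: [0.178, 0.984, -0.001, -0.002]
contact_force: [0.7, -0.4, 0.5]
opening: 79.9
```

Run:
```python
from h import *
s=sense();print(s["time"],s["eef_pos"],s["contact_force"],s["tcp_rot"],s["opening"])
S=capture("side");T=capture("top")
def crop(p,b):
    f=cv2.cvtColor(p["frame"],4)[b[1]:b[3],b[0]:b[2]];return cv2.resize(f,(400,300),interpolation=cv2.INTER_CUBIC)
cv2.imwrite("pics/c11.png",np.vstack([np.hstack([crop(S,(415,275,515,350)),crop(T,(370,163,450,223))]),np.hstack([crop(S,(190,210,290,285)),crop(T,(175,228,255,288))])]))
x,y=491,279
for pp in([T],[S]):print(fit(pp,[near(terra(p),p,x,y,25,40) for p in pp],outline("r",64,64),x,y,[0,56],(-.3,-.2)).round(2))
print(rect(T,662,-177,64))
```

```text
24.45 [655.01585188 191.98568894 112.71660667] [ 0.68956379 -0.41369159  0.53050349] [ 0.17771394  0.9840798  -0.0009856  -0.00193439] 79.90284902420841
[ 4.8638e+02  2.7818e+02 -3.5000e-01  9.7000e-01]
[ 4.9068e+02  2.8185e+02 -2.9000e-01  6.0000e-02]
[ 662.3 -178.    85.3   39.7  -34.9  662.  -177.8]
```

View pics/c11.png

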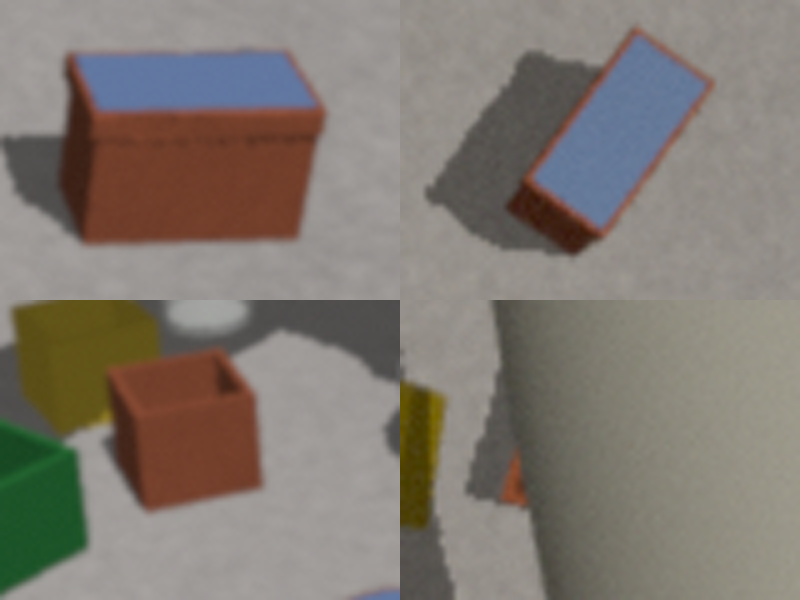

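The oblong lid is seated flat and aligned. Next is the square lid at (656.5,192.5).

Request:
servo_tool:
  targets: "0.1 0.05 -2 0 0 0 0.87;0.1 0.05 -3.5 0 0 0 0.87;0.1 0.05 -4.4 0 0 0 0.87;0.1 0.05 -4.4 0 0 0 0.87;0.1 0.05 -4.4 0 0 0 0.87"

```text
time: 25.18
eef_pos: [657.5, 192.6, 71.6]
tcp_rot: [0.178, 0.984, 0.0, 0.0]
contact_force: [0.3, 0.3, -0.5]
opening: 79.8
```

Request:
servo_tool:
  targets: "0 0 0 0 0 0 0.7;0 0 0 0 0 0 -1;0 0 0 0 0 0 -1;0 0 0 0 0 0 -1"

```text
time: 25.68
eef_pos: [657.8, 192.7, 72.3]
tcp_rot: [0.178, 0.984, 0.0, 0.001]
contact_force: [0.2, 0.5, 6.3]
opening: 65.8
```

Request:
servo_tool:
  targets: "0 0 1 0 0 0 -1;0 0 3 0 0 0 -1;0 0 7 0 0 0 -1;-5 3 10 0 0 0 -1;-10 5 10 0 0 0.11 -1"

```text
time: 26.3
eef_pos: [557.5, 243.5, 174.9]
tcp_rot: [0.123, 0.992, 0.001, 0.002]
contact_force: [0.7, 1.3, -0.9]
opening: 66.2
```

Request:
servo_tool:
  targets: "-6 3 0 0 0 0 -1;-6 3 0 0 0 0 -1;-6 3 0 0 0 0 -1"

```text
time: 26.68
eef_pos: [497.5, 272.9, 172.5]
tcp_rot: [0.123, 0.992, 0.0, 0.001]
contact_force: [-0.1, 0.3, -1.9]
opening: 66.0
```

Request:
servo_tool:
  targets: "-0.5 0.65 -2 0 0 -0.01 -1;-0.5 0.65 -5 0 0 -0.01 -1;-0.5 0.65 -7.5 0 0 -0.01 -1;-0.5 0.65 -8.3 0 0 -0.01 -1;-0.5 0.65 -8.3 0 0 -0.01 -1"

```text
time: 27.3
eef_pos: [492.9, 278.6, 88.2]
tcp_rot: [0.129, 0.992, -0.0, -0.0]
contact_force: [0.8, 0.5, -0.8]
opening: 66.3
```

Request:
servo_tool:
  targets: "0 0 0 0 0 0 -1;0 0 0 0 0 0 -1"

```text
time: 27.55
eef_pos: [492.8, 279.2, 89.1]
tcp_rot: [0.129, 0.992, 0.0, 0.001]
contact_force: [0.9, 0.6, -1.9]
opening: 66.1
```

Run:
```python
from h import *
s=sense();print(s["time"],s["eef_pos"],s["contact_force"])
S=capture("side")
save(S,"c12",(190,190,310,280),5)
```

```text
27.55 [492.81971154 279.23443615  89.12980294] [ 0.94435611  0.61017816 -1.93179289]
```

View pics/c12.png

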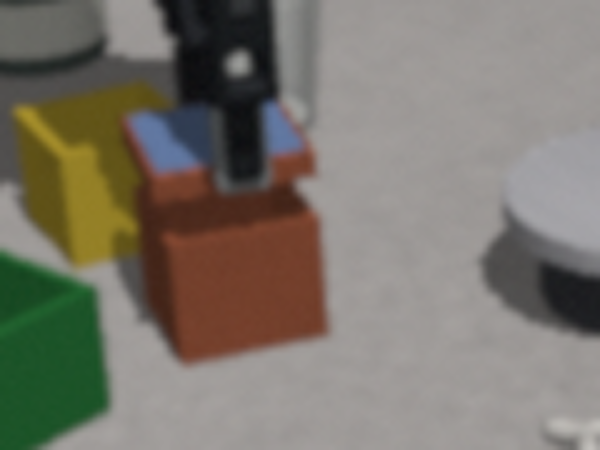

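Request:
servo_tool:
  targets: "0.05 0 -0.6 0 0 0 -1;0.05 0 -1.2 0 0 0 -1;0.05 0 -1.5 0 0 0 -1;0.05 0 -1.5 0 0 0 -1;0.05 0 -1.5 0 0 0 -1"

```text
time: 28.22
eef_pos: [492.8, 279.1, 73.2]
tcp_rot: [0.129, 0.992, 0.0, 0.0]
contact_force: [0.3, 0.1, -0.7]
opening: 66.1
```

Request:
servo_tool:
  targets: "0 0 -0.1 0 0 0 -1;0 0 -0.2 0 0 0 -1;0 0 -0.3 0 0 0 -1;0 0 -0.3 0 0 0 -1;0 0 -0.3 0 0 0 -1"

```text
time: 28.85
eef_pos: [492.8, 279.1, 70.3]
tcp_rot: [0.129, 0.992, 0.0, 0.0]
contact_force: [-1.1, -1.2, 3.0]
opening: 66.3
```

Request:
servo_tool:
  targets: "0 0 -0.05 0 0 0 -1;0 0 -0.05 0 0 0 -1;0 0 -0.05 0 0 0 0.6;0 0 -0.05 0 0 0 0.9;0 0 -0.05 0 0 0 0.9"

```text
time: 29.48
eef_pos: [492.8, 279.0, 69.4]
tcp_rot: [0.129, 0.992, -0.0, -0.0]
contact_force: [-0.2, 0.9, 0.1]
opening: 81.3
```

Request:
servo_tool:
  targets: "0 0 1 0 0 0 0.9;0 0 5 0 0 0 0.9;0 0 11 0 0 0 0.9;0 -6 13 0 0 0 0.9;0 -12 13 0 0 0 0.9"

```text
time: 30.1
eef_pos: [493.4, 158.4, 202.5]
tcp_rot: [0.128, 0.992, 0.001, 0.002]
contact_force: [1.5, -0.7, -0.7]
opening: 81.1
```

Request:
servo_tool:
  targets: "-6 -4 0 0 0 0 0.9;-12 -8 0 0 0 0 0.9;-12 -8 0 0 0 0 0.9;-12 -8 0 0 0 0 0.9"

```text
time: 30.6
eef_pos: [372.4, 78.6, 200.8]
tcp_rot: [0.129, 0.992, 0.0, 0.001]
contact_force: [-0.0, 0.1, 0.8]
opening: 81.0
```

Run:
```python
from h import *
s=sense();print(s["time"],s["eef_pos"],s["contact_force"],s["opening"])
S=capture("side");T=capture("top")
def crop(p,b):
    f=cv2.cvtColor(p["frame"],4)[b[1]:b[3],b[0]:b[2]];return cv2.resize(f,(400,300),interpolation=cv2.INTER_CUBIC)
cv2.imwrite("pics/c13.png",np.vstack([np.hstack([crop(S,(190,210,290,285)),crop(T,(175,228,255,288))]),cv2.resize(cv2.cvtColor(S["frame"],4)[180:450,150:510],(800,600))[::1,::1]])if 0 else np.vstack([np.hstack([crop(S,(190,210,290,285)),crop(T,(175,228,255,288))]),np.hstack([crop(S,(240,230,500,425)),crop(T,(200,140,480,350))])]))
print(rect(T,491,279,68),rect(T,662,-177,64))
```

```text
30.6 [372.39619643  78.56289634 200.80114907] [-0.0210688   0.07265111  0.82173969] 80.99410276289294
[491.6 279.1  62.1  61.9 -14.9 491.4 279.3] [ 662.3 -178.    85.3   39.7  -34.9  661.9 -177.8]
```

View pics/c13.png

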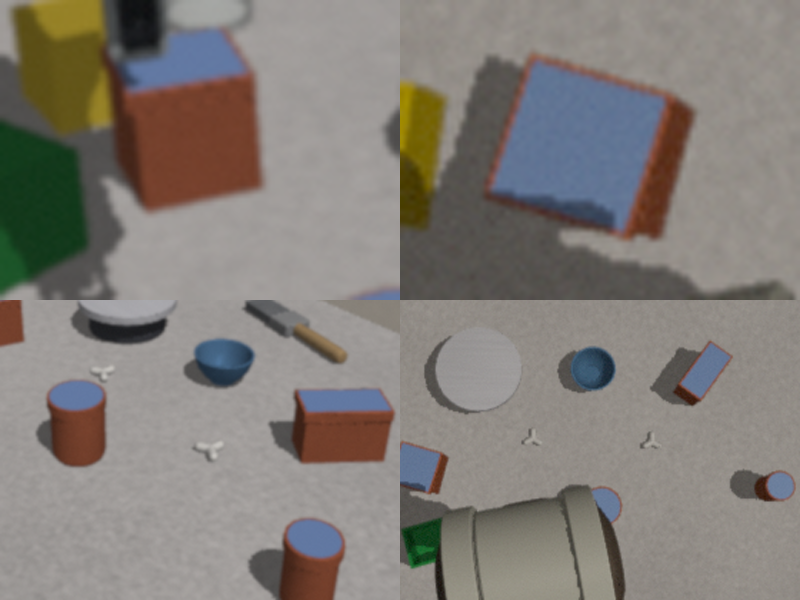

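All four lids lie flat on their jars with the blue side up. The square lid is at (491.6,279.1) with yaw -14.9°, and its sides line up with the jar's. The bowl is where it was and the gripper is clear, so I'm handing in.

```bash
python3 -c "
from bench import *
print(sign_off())"
```

```text
the job is handed in; nothing more can be done
None
```

I took the stack apart from the top (small round, larger round, oblong, square). I set each lid on its own jar, blue side up, lowering it until it touched the rim before letting go. The job was handed in at about 31 s, with the gripper open and clear of everything.

- **Last pictures:** all four lids lie flat with their spigots in the mouths. I saw no change in where the jars stand, and the bowl looks undisturbed; I judged both by eye and did not re-measure them.
- **Oblong lid:** it measured at (662.3, -178.0) with yaw -34.9°. The jar was estimated at (662.5, -177) and -35°.
- **Square lid:** it measured at (491.6, 279.1) with yaw -14.9°. The jar was estimated at (491, 279) and -14.5°.
- **Disagreements:** the two cameras differed by 2 to 5 mm on jar positions. On the square jar's yaw they differed by about 5°. I used values between the two.
- **Force:** the wrist reading rose briefly to 33 N while the gripper closed on the larger round lid, probably from the pads swinging forward. It was under 17 N in every other reading.

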